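# Lock the demo griddle's plate with its click knob

### The job

The display griddle's cooking plate has been left pulled out towards the front: push it gently and fully home against its stop, under the clamp foot. Then tighten the clamp by turning the bar-shaped knob clockwise until it slips and clicks, and stop at that first click, before a second. Let go, and leave the rest of the display as it stands.

Things in the scene. Friction and masses are not known exactly. Their poses are not given: they have to be found in the camera images.
- griddle: Fixed griddle, cream housing 250 (x) x 240 (y) mm; origin at table height under its centre, +x to its rear, z up. The plate slides along x on the deck, 60 mm up, between rails 197 mm apart, 8 mm high. The low round heat dial (32 mm) at its rear, y = -85 mm, is not used.
- stop (a point): Middle of the stop, the front face of the griddle's rear housing, at griddle x = +70 mm, y = 0, 65 mm above the table; the housing's top is at 105 mm. A grey bridge arm (70 mm wide in y, griddle x +30 to +120 mm, top 125 mm above the table) reaches forward over the deck and carries the clamp knob.
- plate: Loose dark plate 170 (x) x 193 (y) x 10 mm, 0.45 kg; origin at its underside's centre, axes as the griddle's. Upright ridge at x = -75 mm (10 thick, 80 long in y, 26 above the plate's top): push its front face or pinch it. Starts 37 to 60 mm short of home; home has the rear edge on the stop, origin at griddle x = -15 mm. Slides at 2 to 4 N; over 45 N on the griddle marks it.
- knob_grip (a point): On the axis of the black clamp knob, at the height to grip: 161.5 mm above the table, 11 mm below its top; at griddle x = +50 mm, y = 0. A bar 42 mm long (point x), 14 thick (point y), 34 high on a round 42 mm skirt (top 140 mm above the table). Turns about the vertical without rising or sinking; clockwise from above tightens, turning back loosens.
- click_knob (a joint): How far the knob has slipped in its torque limiter, rad: 0 while it turns easily (0.06 to 0.09 N m) for a hidden 1.0 to 3.5 rad until the foot is tight. Then each 0.52 rad of slip is a click: the torque rises at once to about 0.3 N m, then falls as it snaps over at 0.26; it rests near 0.52 after one click. The second would snap over at 0.79.
- clamp: The clamp, fixed on the griddle; origin on the knob's axis, 105 mm above the table, on the underside of the grey bridge arm. A rubber foot, 18 mm across, hangs under it, its underside at first 1 to 6 mm higher than the plate's top. Tightening lowers the foot 2 mm per rad onto the plate; tight, its spring presses with 5 to 7 N. Lowered with no plate under it, it blocks the plate.
- price_stand: Bystander, to be left alone: clear block 40 x 70 x 12 mm with an upright white card, 62 mm tall, beside the griddle. Origin at the centre of its underside.
- turner: Bystander, to be left alone: spatula 240 mm long lying flat beside the griddle. Origin at the middle of its length, at table height, x along it to the blade.
- oil_jar: Bystander, to be left alone: amber jar, 60 mm across, 110 mm tall. Origin at the centre of its underside.
- beaker: Bystander, to be left alone: clear cup, 76 mm across, 110 mm tall. Origin at the centre of its underside.
- carton: Bystander, to be left alone: cardboard box 70 x 90 mm, 120 mm tall. Origin at the centre of its underside.
- bowl: Bystander, to be left alone: white bowl, 120 mm across, 50 mm tall. Origin at the centre of its underside.

How it is judged:
By the outcome, as a careful person would: the job done as asked, in the order asked, and still so for the second after the job is handed in, with the robot touching nothing.
It also fails if it takes over 72 s, if anything falls off the work surface, if the arm or the gripper's body presses on something with over 40 N, if the wrist force passes 120 N, or if a joint passes its speed limit or range.

### The arm

A 6-joint arm with a two-finger parallel gripper is mounted at the origin on the work surface. World frame = base frame: x ahead of the robot, y to its left, z up, the work surface at z = 0. Lengths are in mm, angles in rad, forces in N, time in s.
With the tool pointing down it reaches from about 275 to 1000 mm from the base axis. Payload 8.4 kg.
Tool frame: the origin (TCP) lies midway between the tips of the shut fingers; the grasp point (between the pads) lies 19 mm behind it; z points along the fingers, y is the line along which they close (so a half turn about z gives the same grasp; the last joint's range is limited). The gripper opens to 85 mm and grips with 20 to 120 N. Pads are 22 mm wide; open, the fingers measure 114 mm over their backs; the gripper's body (76 mm by 85 mm) begins 54 mm behind the grasp point. The pads swing forward as they close: fully open they stand 13 mm farther back than shut.
Start: joints at [-1.344, 0.353, 1.633, -0, 1.155, -0.002], TCP at [141.754, -608.715, 231.281] pointing down, gripper open.
Joint ranges: [-2.63, 2.63], [-0.92, 2.1], [0.06, 2.66], [-1.3, 4.44], [0, 2.69], [-3.02, 3.02]. Speed limits (rad/s): [2.22, 2.22, 2.79, 3.14, 3.14, 3.14].

### API

Orientations are given as [roll, pitch, yaw] about the fixed x, y, z axes, in that order (R = Rz(yaw) Ry(pitch) Rx(roll)).
In Python, from rig import monitor, imaging, r gives the robot as it stands.
- The arm moves only by the tool drive_tool, never from a script. Its argument "plan" is a list of rows, each an object of numbers: "x", "y", "z": the shift along the tool's x, y, z in units of 50 mm (1.0 is 50 mm); "ax", "ay", "az": the turn, a rotation vector about the tool's x, y, z in units of 6 degrees (1.0 is 6 degrees); "hand": the finger opening in mm, from 0 to 85.4. In form: [{"x": .., "y": .., "z": .., "ax": .., "ay": .., "az": .., "hand": ..}, ...]. A call has 1 to 8 rows; each row is the pose to reach, as a shift and turn from the pose commanded when the call began, along the tool's axes at that moment; what a row does not reach only later rows make up. A row lasts 1/10 s, in which the tool goes at most 50 mm and 8.59 degrees, less where a joint would pass 70% of its speed; a pose out of reach is approached as far as the arm can. A call with a gripper value outside its range is refused whole. The fingers move at their own pace and stop on an object; "grip_force" is the grip in N (left out, the last holds). Time passes only in rows, so rows that repeat a pose let the fingers close. It gives the time, the measured TCP pose, the force, the opening and the grip force at its end, in the units of the state.
- monitor.sense(): the state, without advancing time (a new reading comes with each control period).
- imaging.grab_frame(name): name is "scene" or "top"; returns the picture (480x640x3 uint8, red, green, blue); there is no depth.
- imaging.camera_info(name): a dict with "mtx" (3x3 intrinsics, pixels), "dist" ([k1, k2, p1, p2, k3] as OpenCV has them; the pictures are not rectified), "R" (3x3) and "t" (3): a world point X has camera coordinates R X + t. Camera axes: x right, y down, z forward; pixel columns grow to the right and rows downward; lengths in mm; the calibration is good to about 2 mm. A picture is of the moment at which its call begins. camera_info takes no time and is no camera call.
- r.sign_off(): hands the job in; it is judged then, once.
The state is a dict: "clock": time; "qpos": joint angles; "qvel": joint speeds; "joint_efforts": joint torques, N m; "eef_pos": TCP position; "tcp_rot": TCP orientation; "contact_force": force on the tool from outside, world axes, zero at the start; "wrist_torque": the same for the moment, N m; "opening": opening from 0.0 (shut) to 1.0 (fully open); "grasp_force": force on a finger pad.
Only numpy, scipy, OpenCV 4.12 (cv2) and the standard library are available. Lean on these libraries where they do the work, as an engineer would, in place of code of your own. Each camera call takes 0.05 s, during which the arm holds its last target. There are 200 camera calls.

## Working session

There is one attempt and no reset: what is moved stays moved. The work goes in short steps, Python scripts to look and compute and a tool call to move; the robot and the scene stay as the last step left them, time stands still between calls to the robot, and variables do not carry over. Pictures are saved under pics/ and viewed, at most 10 in all, crops included, and the job is handed in when it is done.

Besides the shell and the picture viewer there is one more tool, called after "Request:" as name(argument=value, ...), one argument or row to a line, values as JSON. drive_tool: Moves the arm, as the interface text tells. Its arguments: {"type":"object","properties":{"plan":{"type":"array","items":{"type":"object","properties":{"x":{"type":"number"},"y":{"type":"number"},"z":{"type":"number"},"ax":{"type":"number"},"ay":{"type":"number"},"az":{"type":"number"},"hand":{"type":"number"}}}},"grip_force":{"type":"number"}},"required":["plan"]}

```bash
mkdir -p pics; ls
python3 - <<'E'
from rig import monitor, imaging, r
import cv2
for n in ("scene","top"):
    f=imaging.grab_frame(n); cv2.imwrite(f"pics/{n}0.png",f[:,:,::-1])
    print(n,imaging.camera_info(n))
print(monitor.sense())
E
```

```text
pics
scene {'mtx': array([[507.78759287,   0.        , 320.3309221 ],
       [  0.        , 507.78759287, 245.85241808],
       [  0.        ,   0.        ,   1.        ]]), 'dist': array([-0.04629817,  0.        ,  0.        ,  0.        ,  0.        ]), 'R': array([[ 0.15415681,  0.98802149, -0.00701534],
       [ 0.75078778, -0.121752  , -0.64922581],
       [-0.64230319,  0.09481555, -0.76056336]]), 't': array([-101.51805509, -306.80154403, 1591.33481203])}
top {'mtx': array([[458.10925659,   0.        , 311.66973575],
       [  0.        , 458.10925659, 241.84170388],
       [  0.        ,   0.        ,   1.        ]]), 'dist': array([-0.10270826,  0.        ,  0.        ,  0.        ,  0.        ]), 'R': array([[ 7.25591491e-03, -9.99972872e-01,  1.26781925e-03],
       [-9.94836926e-01, -7.34698021e-03, -1.01220123e-01],
       [ 1.01226692e-01, -5.26828804e-04, -9.94863247e-01]]), 't': array([ -11.43434463,  540.60178343, 1103.09218185])}
{'clock': 0.1, 'qpos': array([-1.34438609e+00,  3.53590400e-01,  1.63407960e+00,  6.03837682e-06,
        1.15520268e+00, -2.39449512e-03]), 'qvel': array([-0.00054185, -0.00108236, -0.00160971,  0.00032566,  0.00035975,
       -0.00121143]), 'joint_efforts': array([-6.59153739e-04, -6.06356764e+01, -3.42819750e+01, -9.18117507e-06,
        3.89016917e-03, -9.49316785e-06]), 'eef_pos': array([ 141.66469502, -608.28049089,  230.62107754]), 'tcp_rot': array([-3.14031264e+00, -8.58625943e-06,  2.28802281e-01]), 'contact_force': array([-1.09390363, -0.52848244, -0.56039296]), 'wrist_torque': array([-0.02615049, -0.05601575, -0.03229492]), 'grasp_force': 0.0, 'opening': 1.000811586816941}
```

View pics/scene0.png

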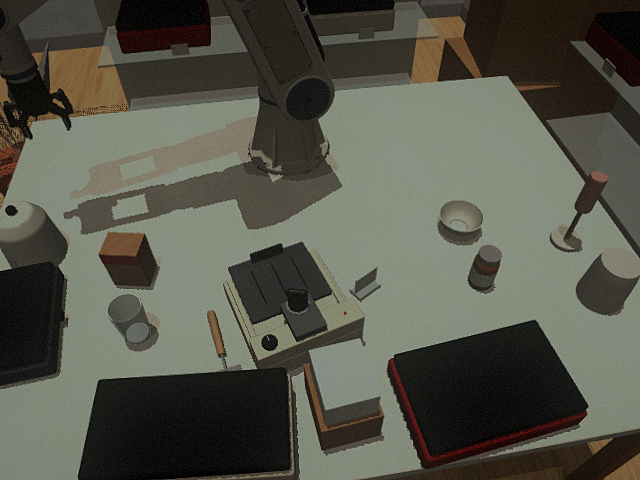

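View pics/top0.png

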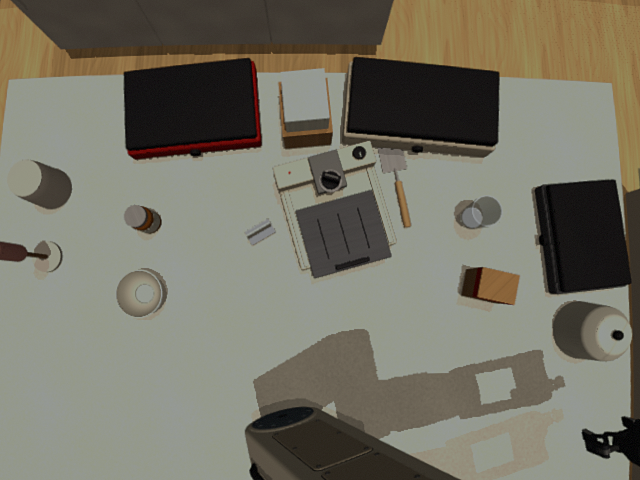

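The scene view shows the griddle at about (295,300), with its ridge at the front (265,252) and the knob at (297,298). The top view shows the plate at (343,233), the ridge at (352,264), the knob at (331,179) and the heat dial at (360,152). The griddle is yawed about +14°. Next I'll measure it using masks.

```bash
cat > h.py <<'E'
import numpy as np, cv2
from rig import monitor, imaging, r
def ray(n,uv,z):
    c=imaging.camera_info(n); R,t=c["R"],c["t"]
    p=cv2.undistortPoints(np.array(uv,float).reshape(-1,1,2),c["mtx"],c["dist"]).reshape(-1,2)
    d=np.c_[p,np.ones(len(p))]@R; o=-R.T@t
    return o+d*((z-o[2])/d[:,2])[:,None]
def proj(n,P):
    c=imaging.camera_info(n)
    return cv2.projectPoints(np.array(P,float).reshape(-1,1,3),cv2.Rodrigues(c["R"])[0],c["t"],c["mtx"],c["dist"])[0].reshape(-1,2)
E
python3 - <<'E'
from h import *
f=imaging.grab_frame("top")
g=f.astype(int); 
m=((g.max(2)<95)).astype(np.uint8); w=np.zeros_like(m); w[190:285,285:400]=1
m=cv2.morphologyEx(m*w,cv2.MORPH_OPEN,np.ones((5,5)))
c=max(cv2.findContours(m,0,2)[0],key=cv2.contourArea)
print(cv2.contourArea(c),cv2.minAreaRect(c), cv2.approxPolyDP(c,5,True).reshape(-1,2).tolist())
ap=cv2.approxPolyDP(c,5,True).reshape(-1,2); P=ray("top",ap,70); print(P.round(1))
pw=ray("top",c.reshape(-1,2),70)[:,:2].astype(np.float32); print(cv2.minAreaRect(pw))
crop=f[130:290,260:410]; cv2.imwrite("pics/crop1.png",cv2.resize(crop,None,fx=3.75,fy=3.75,interpolation=cv2.INTER_CUBIC)[:,:,::-1]*1)
E
```

```text
5560.5 ((343.1110534667969, 233.59005737304688), (70.53766632080078, 82.1388168334961), 74.57783508300781) [[372, 191], [296, 210], [314, 277], [390, 256]]
[[ 660.5 -151.9   70. ]
 [ 612.6   30.6   70. ]
 [ 453.1  -13.6   70. ]
 [ 503.9 -193.7   70. ]]
((557.4949951171875, -82.08294677734375), (168.61865234375, 196.0826873779297), 15.993226051330566)
```

View pics/crop1.png

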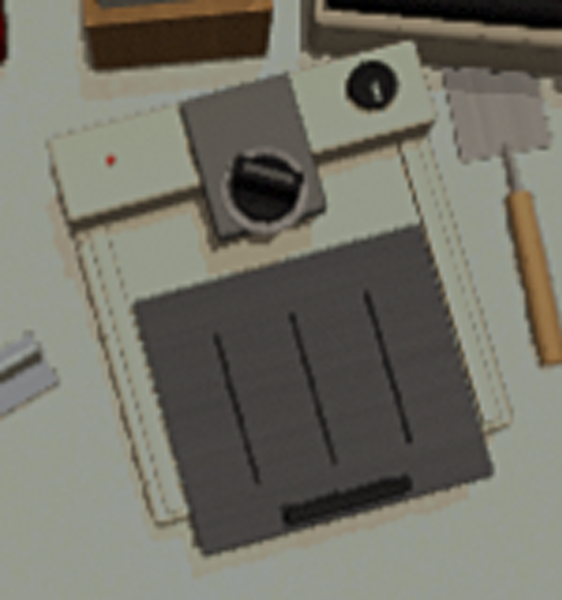

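The crop shows the housing top's corners at about (48,148), (415,43), (435,122) and (72,222). The bridge front corners are at (218,243) and (326,208), and the knob is at about (263,185). I'll fit the griddle pose from these and take a closer look at the knob.

Run:
```python
from h import *
def C(l): return np.array(l)/3.75+[260,130]
H=ray("top",C([(48,148),(415,43),(435,122),(72,222)]),105)
B=ray("top",C([(218,243),(326,208),(290,72),(183,100)]),125)
S=ray("top",C([(263,193)]),140)
print(H.round(1),B.round(1),S.round(1))
gp=np.array([[125,125],[125,-125],[70,-125],[70,125],[30,35],[30,-35],[120,-35],[120,35],[50,0]],float)
# rear edge may not be 120/125: use griddle half 125 in x, +-120 in y
gp[:4,1]*=120/125
W=np.vstack([H,B,S])[:,:2]
a=gp-gp.mean(0); b=W-W.mean(0)
th=np.arctan2((a[:,0]*b[:,1]-a[:,1]*b[:,0]).sum(),(a*b).sum()); R=np.array([[np.cos(th),-np.sin(th)],[np.sin(th),np.cos(th)]])
t=W.mean(0)-R@gp.mean(0); print("yaw",np.degrees(th),"t",t,"res",(W-gp@R.T-t).round(1).tolist())
pc=R.T@(np.array([557.5,-82.1])-t); print("plate in griddle",pc, "knob",R@[50,0]+t)
fs=[]
for n in("top","scene"):
    f=imaging.grab_frame(n); u,v=proj(n,[*(R@[50,0]+t),150])[0].astype(int); print(n,u,v)
    cr=cv2.resize(f[v-22:v+22,u-22:u+22],(390,390),interpolation=cv2.INTER_CUBIC); fs.append(cv2.convertScaleAbs(cr,alpha=1.8,beta=15))
cv2.imwrite("pics/knob.png",np.hstack(fs)[:,:,::-1])
```

```text
[[ 702.5   84.9  105. ]
 [ 772.6 -145.3  105. ]
 [ 721.4 -157.4  105. ]
 [ 655.5   69.1  105. ]] [[ 6.387e+02 -2.140e+01  1.250e+02]
 [ 6.610e+02 -8.720e+01  1.250e+02]
 [ 7.465e+02 -6.520e+01  1.250e+02]
 [ 7.281e+02  6.000e-01  1.250e+02]] [[666.4 -48.1 140. ]]
yaw 16.25769874932455 t [620.23590752 -64.11965489] res [[-4.1, -1.2], [-1.2, -1.0], [0.3, 2.4], [1.6, -1.6], [-0.6, 0.7], [2.1, 2.2], [1.2, -1.1], [2.4, -2.5], [-1.8, 2.1]]
plate in griddle [-65.26098113   0.30206846] knob [668.2365198  -50.12175429]
top 331 179
scene 296 296
```

View pics/knob.png

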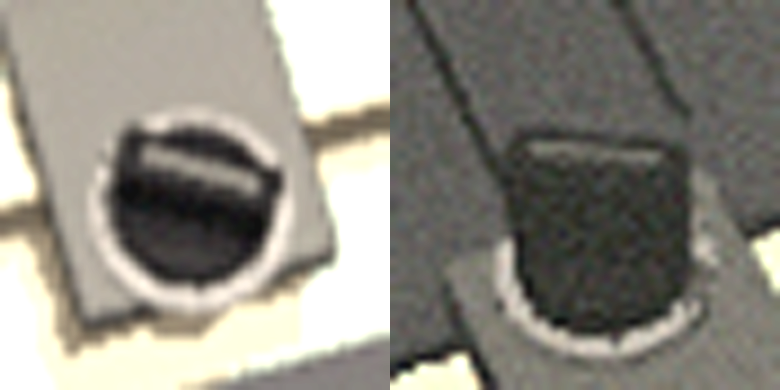

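The knob's bar has a light stripe along its top, at about (140,150)–(260,185) in the left panel and (525,150)–(660,155) in the right. I'll work out its angle and position from both views, then the first move.

```bash
cat >> h.py <<'E'
from scipy.spatial.transform import Rotation as Ro
def go(p,yaw=None):
    s=monitor.sense(); R=Ro.from_euler("xyz",s["tcp_rot"])
    print("pos",s["eef_pos"].round(1),"rot",s["tcp_rot"].round(3),"j",s["qpos"].round(2),"F",s["contact_force"].round(1),"T",s["wrist_torque"].round(2),"op",round(s["opening"],3),"t",s["clock"])
    print("shift/50",(R.inv().apply(np.array(p)-s["eef_pos"])/50).round(2), end=" ")
    if yaw is not None: print("turn/6deg",(np.degrees((R.inv()*Ro.from_euler("xyz",[np.pi,0,yaw])).as_rotvec())/6).round(2))
    print()
th=np.radians(16.1); T0=np.array([620.2,-64.1])
def G(x,y,z): return [T0[0]+np.cos(th)*x-np.sin(th)*y, T0[1]+np.sin(th)*x+np.cos(th)*y, z]
E
python3 - <<'E'
from h import *
a=ray("top",np.array([(140,150),(260,185)])*44/390+[309,157],172.5)
b=ray("scene",np.array([(525-390,150),(660-390,155)])*44/390+[274,274],172.5)
for q in(a,b):
    d=q[1]-q[0]; print(q.round(1),q.mean(0),np.degrees(np.arctan2(d[1],d[0])))
go(G(-190,0,230),th)
E
```

```text
[[675.5 -35.  172.5]
 [666.9 -64.7 172.5]] [671.18374858 -49.84632589 172.5       ] -106.1546031355326
[[668.6 -63.9 172.5]
 [674.9 -33.7 172.5]] [671.76752812 -48.80692789 172.5       ] 78.28640044332403
pos [ 141.7 -608.5  230.9] rot [-3.141  0.     0.229] j [-1.34  0.35  1.63 -0.    1.16 -0.  ] F [ 0.1  0.3 -0.1] T [0.02 0.04 0.05] op 0.999 t 0.25
shift/50 [ 8.   -8.24  0.02] turn/6deg [-0.01  0.   -0.5 ]
```

Request:
drive_tool(
  plan=[
    {"x":8,"y":-8.24,"az":-0.5,"hand":30},
    {"x":8,"y":-8.24,"az":-0.5,"hand":30},
    {"x":8,"y":-8.24,"az":-0.5,"hand":30},
    {"x":8,"y":-8.24,"az":-0.5,"hand":30},
    {"x":8,"y":-8.24,"az":-0.5,"hand":30},
    {"x":8,"y":-8.24,"az":-0.5,"hand":30},
    {"x":8,"y":-8.24,"az":-0.5,"hand":30},
    {"x":8,"y":-8.24,"az":-0.5,"hand":30},
  ],
)

```text
invalid input
```

Run:
```python
from h import *
go(G(-190,0,230),th)
```

```text
pos [ 141.7 -608.5  230.9] rot [-3.141  0.     0.229] j [-1.34  0.35  1.63 -0.    1.16 -0.  ] F [ 0.1  0.3 -0.1] T [0.02 0.04 0.05] op 0.999 t 0.25
shift/50 [ 8.   -8.24  0.02] turn/6deg [-0.01  0.   -0.5 ]
```

Request:
drive_tool(
  plan=[
    {"x":1,"y":-1,"z":0,"ax":0,"ay":0,"az":-0.5,"hand":30},
    {"x":8,"y":-8.24,"z":0,"ax":0,"ay":0,"az":-0.5,"hand":30},
    {"x":8,"y":-8.24,"z":0,"ax":0,"ay":0,"az":-0.5,"hand":30},
    {"x":8,"y":-8.24,"z":0,"ax":0,"ay":0,"az":-0.5,"hand":30},
    {"x":8,"y":-8.24,"z":0,"ax":0,"ay":0,"az":-0.5,"hand":30},
    {"x":8,"y":-8.24,"z":0,"ax":0,"ay":0,"az":-0.5,"hand":30},
    {"x":8,"y":-8.24,"z":0,"ax":0,"ay":0,"az":-0.5,"hand":30},
    {"x":8,"y":-8.24,"z":0,"ax":0,"ay":0,"az":-0.5,"hand":30},
  ],
)

```text
clock: 1.05
eef_pos: [348.9, -264.4, 231.5]
tcp_rot: [3.141, -0.0, 0.281]
contact_force: [0.9, -1.1, -0.7]
opening: 0.349
grasp_force: 0.0
```

Run:
```python
from h import *
go(G(-190,0,230),th)
```

```text
pos [ 348.9 -264.4  231.5] rot [ 3.141 -0.     0.281] j [-0.65  0.05  2.01  0.    1.07  0.64] F [ 0.9 -1.1 -0.7] T [-0.03 -0.05 -0.03] op 0.349 t 1.05
shift/50 [ 2.52 -2.34  0.03] turn/6deg [ 0.01 -0.   -0.  ]
```

Request:
drive_tool(
  plan=[
    {"x":2.5,"y":-2.3,"z":0,"ax":0,"ay":0,"az":0,"hand":30},
    {"x":2.5,"y":-2.3,"z":0,"ax":0,"ay":0,"az":0,"hand":30},
    {"x":2.5,"y":-2.3,"z":0,"ax":0,"ay":0,"az":0,"hand":30},
    {"x":2.5,"y":-2.3,"z":0,"ax":0,"ay":0,"az":0,"hand":30},
    {"x":2.5,"y":-2.3,"z":1,"ax":0,"ay":0,"az":0,"hand":30},
    {"x":2.5,"y":-2.3,"z":1.9,"ax":0,"ay":0,"az":0,"hand":30},
    {"x":2.5,"y":-2.3,"z":1.9,"ax":0,"ay":0,"az":0,"hand":30},
  ],
)

```text
clock: 1.75
eef_pos: [432.6, -119.6, 132.1]
tcp_rot: [-3.137, 0.008, 0.282]
contact_force: [0.0, 0.3, -0.5]
opening: 0.355
grasp_force: 0.0
```

Run:
```python
from h import *
go(G(-190,0,78),th)
```

```text
pos [ 432.6 -119.6  132.1] rot [-3.137  0.008  0.282] j [-0.27  0.22  2.08 -0.    0.85  1.02] F [ 0.   0.3 -0.5] T [ 0.01 -0.    0.01] op 0.355 t 1.75
shift/50 [ 0.12 -0.02  1.08] turn/6deg [-0.05  0.08  0.01]
```

Request:
drive_tool(
  plan=[
    {"x":0.1,"y":0,"z":0.6,"ax":0,"ay":0,"az":0,"hand":30},
    {"x":0.1,"y":0,"z":1.08,"ax":0,"ay":0,"az":0,"hand":30},
    {"x":0.1,"y":0,"z":1.08,"ax":0,"ay":0,"az":0,"hand":30},
    {"x":0.3,"y":0,"z":1.08,"ax":0,"ay":0,"az":0,"hand":30},
    {"x":0.4,"y":0,"z":1.08,"ax":0,"ay":0,"az":0,"hand":30},
    {"x":0.4,"y":0,"z":1.08,"ax":0,"ay":0,"az":0,"hand":30},
  ],
)

```text
clock: 2.35
eef_pos: [457.9, -115.7, 84.0]
tcp_rot: [3.14, -0.003, 0.281]
contact_force: [-0.4, -0.5, -0.5]
opening: 0.354
grasp_force: 0.0
```

Run:
```python
from h import *
go(G(-106,0,78),th)
f=imaging.grab_frame("scene"); cv2.imwrite("pics/s1.png",cv2.resize(f[200:360,180:390],None,fx=3.5,fy=3.5)[:,:,::-1])
```

```text
pos [ 457.9 -115.7   84. ] rot [ 3.14e+00 -3.00e-03  2.81e-01] j [-0.25  0.33  2.08  0.    0.73  1.04] F [-0.4 -0.5 -0.5] T [-0.   -0.02  0.01] op 0.354 t 2.35
shift/50 [ 1.28 -0.09  0.12] turn/6deg [ 0.02 -0.03  0.  ]
```

View pics/s1.png

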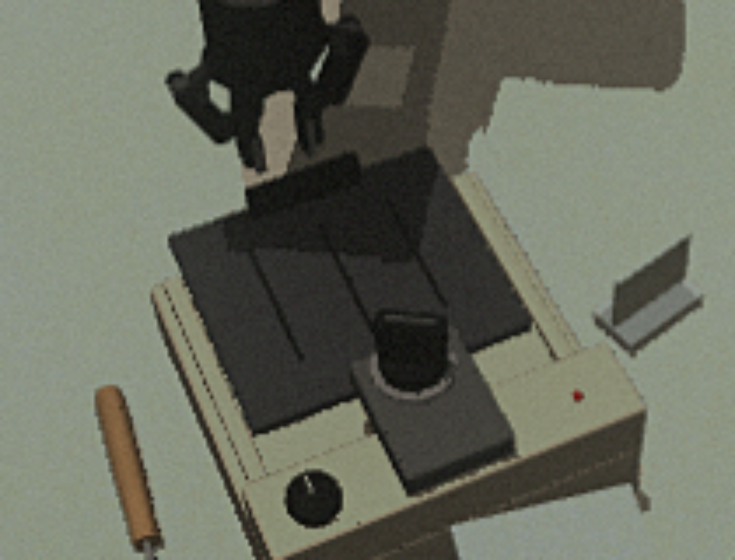

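The fingers (250–310,160) stand just in front of the ridge (300,180) and are centred on it. I'll push now.

Request:
drive_tool(
  plan=[
    {"x":0,"y":-0.08,"z":0.12,"ax":0,"ay":0,"az":0,"hand":30},
    {"x":0.1,"y":-0.08,"z":0.12,"ax":0,"ay":0,"az":0,"hand":30},
    {"x":0.2,"y":-0.08,"z":0.12,"ax":0,"ay":0,"az":0,"hand":30},
    {"x":0.3,"y":-0.08,"z":0.12,"ax":0,"ay":0,"az":0,"hand":30},
    {"x":0.4,"y":-0.08,"z":0.12,"ax":0,"ay":0,"az":0,"hand":30},
    {"x":0.5,"y":-0.08,"z":0.12,"ax":0,"ay":0,"az":0,"hand":30},
    {"x":0.6,"y":-0.08,"z":0.12,"ax":0,"ay":0,"az":0,"hand":30},
    {"x":0.7,"y":-0.08,"z":0.12,"ax":0,"ay":0,"az":0,"hand":30},
  ],
)

```text
clock: 3.2
eef_pos: [487.4, -101.8, 76.1]
tcp_rot: [-3.141, 0.002, 0.281]
contact_force: [-5.8, -1.4, 5.0]
opening: 0.356
grasp_force: 2.8
```

Run:
```python
from h import *
go(G(-106,0,78),th)
```

```text
pos [ 487.4 -101.8   76.1] rot [-3.141e+00  2.000e-03  2.810e-01] j [-0.21  0.37  2.03 -0.    0.74  1.08] F [-5.8 -1.4  5. ] T [-0.25  0.82 -0.02] op 0.356 t 3.2
shift/50 [ 0.64  0.01 -0.04] turn/6deg [-0.01  0.02  0.  ]
```

Request:
drive_tool(
  plan=[
    {"x":0.07,"y":0,"z":-0.05,"ax":0,"ay":0,"az":0,"hand":30},
    {"x":0.14,"y":0,"z":-0.05,"ax":0,"ay":0,"az":0,"hand":30},
    {"x":0.21,"y":0,"z":-0.05,"ax":0,"ay":0,"az":0,"hand":30},
    {"x":0.28,"y":0,"z":-0.05,"ax":0,"ay":0,"az":0,"hand":30},
    {"x":0.35,"y":0,"z":-0.05,"ax":0,"ay":0,"az":0,"hand":30},
    {"x":0.4,"y":0,"z":-0.05,"ax":0,"ay":0,"az":0,"hand":30},
    {"x":0.45,"y":0,"z":-0.05,"ax":0,"ay":0,"az":0,"hand":30},
  ],
)

```text
clock: 3.9
eef_pos: [509.5, -95.6, 78.8]
tcp_rot: [-3.141, 0.001, 0.281]
contact_force: [-5.5, -1.4, 4.7]
opening: 0.352
grasp_force: 2.9
```

Run:
```python
from h import *
go(G(-106,0,78),th)
```

```text
pos [509.5 -95.6  78.8] rot [-3.141e+00  1.000e-03  2.810e-01] j [-0.19  0.39  1.98 -0.    0.77  1.1 ] F [-5.5 -1.4  4.7] T [-0.25  0.78 -0.01] op 0.352 t 3.9
shift/50 [0.18 0.01 0.02] turn/6deg [-0.    0.01  0.  ]
```

Request:
drive_tool(
  plan=[
    {"x":0.03,"y":0,"z":0,"ax":0,"ay":0,"az":0,"hand":30},
    {"x":0.06,"y":0,"z":0,"ax":0,"ay":0,"az":0,"hand":30},
    {"x":0.09,"y":0,"z":0,"ax":0,"ay":0,"az":0,"hand":30},
    {"x":0.1,"y":0,"z":0,"ax":0,"ay":0,"az":0,"hand":30},
  ],
)

```text
clock: 4.3
eef_pos: [514.5, -94.2, 78.8]
tcp_rot: [-3.141, 0.0, 0.281]
contact_force: [-5.1, -0.9, 4.5]
opening: 0.355
grasp_force: 2.8
```

Request:
drive_tool(
  plan=[
    {"x":0.02,"y":0,"z":0,"ax":0,"ay":0,"az":0,"hand":30},
    {"x":0.04,"y":0,"z":0,"ax":0,"ay":0,"az":0,"hand":30},
    {"x":0.04,"y":0,"z":0,"ax":0,"ay":0,"az":0,"hand":30},
  ],
)

```text
clock: 4.6
eef_pos: [516.5, -93.7, 78.8]
tcp_rot: [-3.142, 0.0, 0.281]
contact_force: [-3.5, 0.1, 3.8]
opening: 0.353
grasp_force: 2.1
```

Request:
drive_tool(
  plan=[
    {"x":0.02,"y":0,"z":0,"ax":0,"ay":0,"az":0,"hand":30},
    {"x":0.03,"y":0,"z":0,"ax":0,"ay":0,"az":0,"hand":30},
    {"x":0.03,"y":0,"z":0,"ax":0,"ay":0,"az":0,"hand":30},
  ],
)

```text
clock: 4.9
eef_pos: [517.9, -93.3, 78.8]
tcp_rot: [-3.142, 0.0, 0.281]
contact_force: [-4.9, -1.0, 3.1]
opening: 0.353
grasp_force: 2.2
```

Request:
drive_tool(
  plan=[
    {"x":0.02,"y":0,"z":0,"ax":0,"ay":0,"az":0,"hand":30},
    {"x":0.03,"y":0,"z":0,"ax":0,"ay":0,"az":0,"hand":30},
    {"x":0.03,"y":0,"z":0,"ax":0,"ay":0,"az":0,"hand":30},
  ],
)

```text
clock: 5.2
eef_pos: [519.5, -92.8, 78.8]
tcp_rot: [3.142, -0.0, 0.281]
contact_force: [-4.4, -1.7, 2.9]
opening: 0.352
grasp_force: 1.9
```

Request:
drive_tool(
  plan=[
    {"x":0.02,"y":0,"z":0,"ax":0,"ay":0,"az":0,"hand":30},
    {"x":0.03,"y":0,"z":0,"ax":0,"ay":0,"az":0,"hand":30},
    {"x":0.03,"y":0,"z":0,"ax":0,"ay":0,"az":0,"hand":30},
  ],
)

```text
clock: 5.5
eef_pos: [521.0, -92.4, 78.7]
tcp_rot: [3.142, -0.0, 0.281]
contact_force: [-2.6, -0.5, 1.9]
opening: 0.352
grasp_force: 1.7
```

Request:
drive_tool(
  plan=[
    {"x":0.02,"y":0,"z":0,"ax":0,"ay":0,"az":0,"hand":30},
    {"x":0.03,"y":0,"z":0,"ax":0,"ay":0,"az":0,"hand":30},
    {"x":0.03,"y":0,"z":0,"ax":0,"ay":0,"az":0,"hand":30},
  ],
)

```text
clock: 5.8
eef_pos: [521.1, -92.3, 78.7]
tcp_rot: [-3.141, 0.002, 0.281]
contact_force: [-9.5, -3.6, 7.0]
opening: 0.349
grasp_force: 4.7
```

Motion has stopped and the force is rising, so this is probably the stop. I'll give one more small nudge and look.

Request:
drive_tool(
  plan=[
    {"x":0.015,"y":0,"z":0,"ax":0,"ay":0,"az":0,"hand":30},
    {"x":0.02,"y":0,"z":0,"ax":0,"ay":0,"az":0,"hand":30},
    {"x":0.02,"y":0,"z":0,"ax":0,"ay":0,"az":0,"hand":30},
  ],
)

```text
clock: 6.1
eef_pos: [521.1, -92.3, 78.7]
tcp_rot: [-3.141, 0.004, 0.282]
contact_force: [-11.7, -6.3, 10.7]
opening: 0.352
grasp_force: 6.8
```

Run:
```python
from h import *
go(G(-106,0,78),th)
fs=[]
for n,(v,u) in (("top",(130,260)),("scene",(220,210))):
    f=imaging.grab_frame(n); fs.append(cv2.convertScaleAbs(cv2.resize(f[v:v+160,u:u+160],(400,400),interpolation=cv2.INTER_CUBIC),alpha=1.5))
cv2.imwrite("pics/s2.png",np.hstack(fs)[:,:,::-1])
```

```text
pos [521.1 -92.3  78.7] rot [-3.141  0.004  0.282] j [-0.18  0.41  1.96 -0.    0.78  1.11] F [-11.7  -6.3  10.7] T [-0.91  1.86 -0.05] op 0.352 t 6.1
shift/50 [-0.06  0.01  0.01] turn/6deg [-0.    0.04  0.01]
```

View pics/s2.png

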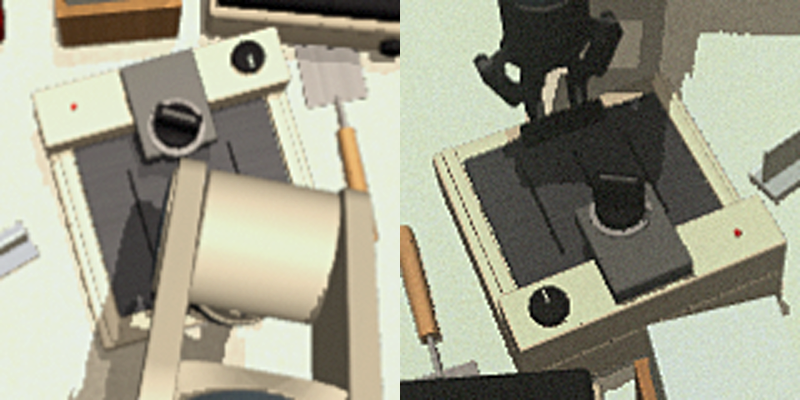

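The plate's rear edge now meets the housing front all along, in both views: (75,150)–(270,100) on the left and (500,285)–(730,205) on the right. So it's home. I'll back off, rise and wind the wrist round.

Request:
drive_tool(
  plan=[
    {"x":-0.3,"y":0,"z":0,"ax":0,"ay":0,"az":0,"hand":30},
    {"x":-0.8,"y":0,"z":-0.2,"ax":0,"ay":0,"az":0,"hand":30},
    {"x":-0.8,"y":0,"z":-1.2,"ax":0,"ay":0,"az":0,"hand":30},
    {"x":-0.8,"y":0,"z":-2.2,"ax":0,"ay":0,"az":-1.4,"hand":85},
    {"x":-0.8,"y":0,"z":-3,"ax":0,"ay":0,"az":-2.8,"hand":85},
    {"x":-0.8,"y":0,"z":-3,"ax":0,"ay":0,"az":-4.2,"hand":85},
    {"x":-0.8,"y":0,"z":-3,"ax":0,"ay":0,"az":-5.6,"hand":85},
    {"x":-0.8,"y":0,"z":-3,"ax":0,"ay":0,"az":-7,"hand":85},
  ],
)

```text
clock: 7.0
eef_pos: [485.5, -102.9, 229.5]
tcp_rot: [3.139, -0.001, 1.02]
contact_force: [-0.2, 0.1, 0.2]
opening: 0.999
grasp_force: 0.0
```

Request:
drive_tool(
  plan=[
    {"x":0,"y":0,"z":0,"ax":0,"ay":0,"az":-1.4,"hand":85},
    {"x":0,"y":0,"z":0,"ax":0,"ay":0,"az":-2.8,"hand":85},
    {"x":0,"y":0,"z":0,"ax":0,"ay":0,"az":-4.2,"hand":85},
    {"x":0,"y":0,"z":0,"ax":0,"ay":0,"az":-5.6,"hand":85},
    {"x":0,"y":0,"z":0,"ax":0,"ay":0,"az":-7,"hand":85},
    {"x":0,"y":0,"z":0,"ax":0,"ay":0,"az":-8.4,"hand":85},
    {"x":0,"y":0,"z":0,"ax":0,"ay":0,"az":-9.8,"hand":85},
    {"x":0,"y":0,"z":0,"ax":0,"ay":0,"az":-11.2,"hand":85},
  ],
)

```text
clock: 7.8
eef_pos: [485.3, -102.8, 228.9]
tcp_rot: [3.14, 0.001, 2.193]
contact_force: [0.3, 0.6, -0.6]
opening: 0.996
grasp_force: 0.0
```

Request:
drive_tool(
  plan=[
    {"x":0,"y":0,"z":0,"ax":0,"ay":0,"az":-1.4,"hand":85},
    {"x":0,"y":0,"z":0,"ax":0,"ay":0,"az":-2.8,"hand":85},
    {"x":0,"y":0,"z":0,"ax":0,"ay":0,"az":-4.2,"hand":85},
    {"x":0,"y":0,"z":0,"ax":0,"ay":0,"az":-5.6,"hand":85},
    {"x":0,"y":0,"z":0,"ax":0,"ay":0,"az":-7,"hand":85},
    {"x":0,"y":0,"z":0,"ax":0,"ay":0,"az":-8.4,"hand":85},
    {"x":0,"y":0,"z":0,"ax":0,"ay":0,"az":-9.8,"hand":85},
    {"x":0,"y":0,"z":0,"ax":0,"ay":0,"az":-11.2,"hand":85},
  ],
)

```text
clock: 8.6
eef_pos: [485.3, -102.8, 228.9]
tcp_rot: [-3.141, 0.002, -2.917]
contact_force: [0.5, -0.9, 0.0]
opening: 0.993
grasp_force: 0.0
```

Run:
```python
from h import *
go([670.5,-49.5,220],np.radians(-106))
```

```text
pos [ 485.3 -102.8  228.9] rot [-3.141e+00  2.000e-03 -2.917e+00] j [-0.21  0.15  1.91  0.    1.08 -2.01] F [ 0.5 -0.9  0. ] T [ 0.06 -0.04 -0.  ] op 0.993 t 8.6
shift/50 [-3.85  0.22  0.18] turn/6deg [-1.000e-02  1.000e-02 -1.019e+01]
```

Request:
drive_tool(
  plan=[
    {"x":-0.7,"y":0.04,"z":0,"ax":0,"ay":0,"az":-1.4,"hand":85},
    {"x":-1.4,"y":0.1,"z":0,"ax":0,"ay":0,"az":-2.8,"hand":85},
    {"x":-2.1,"y":0.15,"z":0,"ax":0,"ay":0,"az":-4.2,"hand":85},
    {"x":-2.8,"y":0.2,"z":0,"ax":0,"ay":0,"az":-5.6,"hand":85},
    {"x":-3.5,"y":0.22,"z":0,"ax":0,"ay":0,"az":-7,"hand":85},
    {"x":-3.85,"y":0.22,"z":0,"ax":0,"ay":0,"az":-8.4,"hand":85},
    {"x":-3.85,"y":0.22,"z":0.1,"ax":0,"ay":0,"az":-9.6,"hand":85},
    {"x":-3.85,"y":0.22,"z":0.18,"ax":0,"ay":0,"az":-10.2,"hand":85},
  ],
)

```text
clock: 9.4
eef_pos: [671.3, -50.0, 219.2]
tcp_rot: [-3.14, 0.001, -1.85]
contact_force: [0.0, 0.5, 0.1]
opening: 0.995
grasp_force: 0.0
```

Run:
```python
from h import *
go([670.5,-49.5,145],np.radians(-106))
fs=[]
n="scene"; f=imaging.grab_frame(n); cv2.imwrite("pics/s3.png",cv2.convertScaleAbs(cv2.resize(f[210:340,220:360],None,fx=4.5,fy=4.5,interpolation=cv2.INTER_CUBIC),alpha=1.6)[:,:,::-1])
```

```text
pos [671.3 -50.  219.2] rot [-3.14e+00  1.00e-03 -1.85e+00] j [-0.08  0.44  1.53  0.    1.17 -2.94] F [0.  0.5 0.1] T [-0.01  0.02 -0.02] op 0.995 t 9.4
shift/50 [-0.    0.02  1.48] turn/6deg [-0.01  0.01  0.  ]
```

View pics/s3.png

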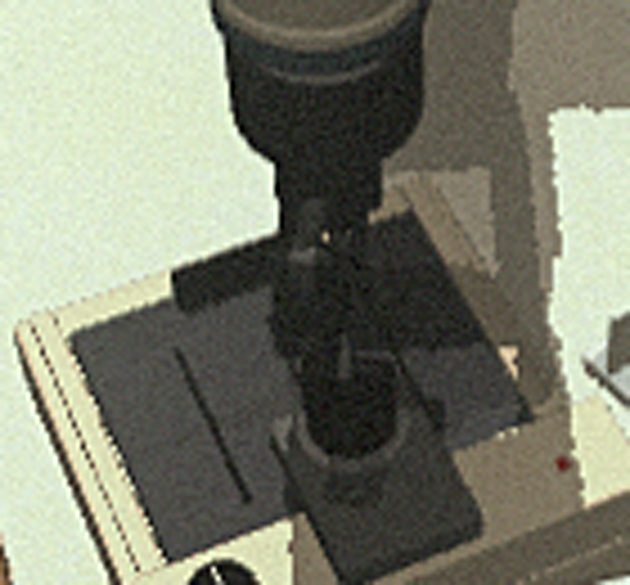

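The gripper (340,300) is over the knob (350,400) and roughly aligned with the bar. I'll descend and close.

Request:
drive_tool(
  plan=[
    {"x":0,"y":0,"z":0.5,"ax":0,"ay":0,"az":0,"hand":85},
    {"x":0,"y":0,"z":1.0,"ax":0,"ay":0,"az":0,"hand":85},
    {"x":0,"y":0,"z":1.48,"ax":0,"ay":0,"az":0,"hand":85},
    {"x":0,"y":0,"z":1.48,"ax":0,"ay":0,"az":0,"hand":60},
    {"x":0,"y":0,"z":1.48,"ax":0,"ay":0,"az":0,"hand":40},
    {"x":0,"y":0,"z":1.48,"ax":0,"ay":0,"az":0,"hand":30},
    {"x":0,"y":0,"z":1.48,"ax":0,"ay":0,"az":0,"hand":24},
  ],
  grip_force=30,
)

```text
clock: 10.15
eef_pos: [671.3, -50.5, 147.5]
tcp_rot: [-3.139, 0.001, -1.855]
contact_force: [-0.7, 0.1, -0.1]
opening: 0.324
grasp_force: 0.0
```

Request:
drive_tool(
  plan=[
    {"x":0,"y":0,"z":0,"ax":0,"ay":0,"az":0,"hand":20},
    {"x":0,"y":0,"z":0,"ax":0,"ay":0,"az":0,"hand":18},
    {"x":0,"y":0,"z":0,"ax":0,"ay":0,"az":0,"hand":16},
    {"x":0,"y":0,"z":0,"ax":0,"ay":0,"az":0,"hand":14},
    {"x":0,"y":0,"z":0,"ax":0,"ay":0,"az":0,"hand":12},
    {"x":0,"y":0,"z":0,"ax":0,"ay":0,"az":0,"hand":8},
  ],
  grip_force=30,
)

```text
clock: 10.75
eef_pos: [671.1, -50.6, 146.3]
tcp_rot: [-3.14, 0.0, -1.855]
contact_force: [2.8, -1.3, 1.8]
opening: 0.155
grasp_force: 31.0
```

Run:
```python
from h import *
go([670.5,-49.5,145],np.radians(-106))
```

```text
pos [671.1 -50.6 146.3] rot [-3.14   0.    -1.855] j [-0.08  0.51  1.6  -0.    1.04 -2.93] F [ 2.8 -1.3  1.8] T [-0.26 -0.57  0.05] op 0.155 t 10.75
shift/50 [-0.02  0.02  0.03] turn/6deg [-0.02  0.   -0.05]
```

Request:
drive_tool(
  plan=[
    {"x":0,"y":0,"z":0,"ax":0,"ay":0,"az":0,"hand":8},
    {"x":0,"y":0,"z":0,"ax":0,"ay":0,"az":1,"hand":8},
    {"x":0,"y":0,"z":0,"ax":0,"ay":0,"az":2,"hand":8},
    {"x":0,"y":0,"z":0,"ax":0,"ay":0,"az":3,"hand":8},
    {"x":0,"y":0,"z":0,"ax":0,"ay":0,"az":4,"hand":8},
    {"x":0,"y":0,"z":0,"ax":0,"ay":0,"az":5,"hand":8},
  ],
  grip_force=40,
)

```text
clock: 11.35
eef_pos: [670.9, -50.5, 146.3]
tcp_rot: [-3.141, 0.001, -2.383]
contact_force: [1.6, -2.2, 2.7]
opening: 0.155
grasp_force: 41.7
```

```bash
cat > s.py <<'E'
from rig import monitor
s=monitor.sense(); print("yaw",s["tcp_rot"].round(3),"T",s["wrist_torque"].round(3),"j6",s["qpos"][5].round(3),"tau6",s["joint_efforts"][5].round(3),"F",s["contact_force"].round(1),"p",s["eef_pos"].round(1),"op",round(s["opening"],3))
E
python3 s.py
```

```text
yaw [-3.141e+00  1.000e-03 -2.383e+00] T [-0.175 -0.477  0.02 ] j6 -2.407 tau6 -1.663 F [ 1.6 -2.2  2.7] p [670.9 -50.5 146.3] op 0.155
```

Request:
drive_tool(
  plan=[
    {"x":0,"y":0,"z":0,"ax":0,"ay":0,"az":1,"hand":8},
    {"x":0,"y":0,"z":0,"ax":0,"ay":0,"az":2,"hand":8},
    {"x":0,"y":0,"z":0,"ax":0,"ay":0,"az":3,"hand":8},
    {"x":0,"y":0,"z":0,"ax":0,"ay":0,"az":4,"hand":8},
  ],
)

```text
clock: 11.75
eef_pos: [670.8, -50.3, 146.3]
tcp_rot: [-3.141, 0.001, -2.802]
contact_force: [2.7, -0.7, 2.6]
opening: 0.152
grasp_force: 41.7
```

```bash
python3 s.py
python3 - <<'E'
from rig import monitor, imaging
for i in range(3):
    imaging.grab_frame("top"); s=monitor.sense(); print(s["wrist_torque"].round(3),s["joint_efforts"][5].round(3),s["tcp_rot"][2].round(4))
E
```

```text
yaw [-3.141e+00  1.000e-03 -2.802e+00] T [-0.046 -0.371  0.119] j6 -1.988 tau6 -1.658 F [ 2.7 -0.7  2.6] p [670.8 -50.3 146.3] op 0.152
[-0.044 -0.38   0.014] -1.151 -2.808
[-0.009 -0.45  -0.056] 1.467 -2.7992
[-0.023 -0.433  0.007] 0.623 -2.7955
```

Request:
drive_tool(
  plan=[
    {"x":0,"y":0,"z":0,"ax":0,"ay":0,"az":0.6,"hand":8},
    {"x":0,"y":0,"z":0,"ax":0,"ay":0,"az":1.15,"hand":8},
  ],
)

```text
clock: 12.1
eef_pos: [670.7, -50.2, 146.3]
tcp_rot: [-3.142, 0.001, -2.917]
contact_force: [2.2, 0.3, 4.6]
opening: 0.155
grasp_force: 42.1
```

```bash
python3 s.py
```

```text
yaw [-3.142e+00  1.000e-03 -2.917e+00] T [ 0.08  -0.478  0.086] j6 -1.873 tau6 -0.888 F [2.2 0.3 4.6] p [670.7 -50.2 146.3] op 0.155
```

Request:
drive_tool(
  plan=[
    {"x":0,"y":0,"z":0,"ax":0,"ay":0,"az":0.6,"hand":8},
    {"x":0,"y":0,"z":0,"ax":0,"ay":0,"az":1.15,"hand":8},
  ],
)

```text
clock: 12.3
eef_pos: [670.7, -50.2, 146.3]
tcp_rot: [3.141, 0.001, -3.037]
contact_force: [2.4, -0.1, 5.6]
opening: 0.156
grasp_force: 41.9
```

```bash
python3 s.py
```

```text
yaw [ 3.141e+00  1.000e-03 -3.037e+00] T [ 0.106 -0.441  0.066] j6 -1.752 tau6 -0.817 F [ 2.4 -0.1  5.6] p [670.7 -50.2 146.3] op 0.156
```

Request:
drive_tool(
  plan=[
    {"x":0,"y":0,"z":0,"ax":0,"ay":0,"az":0.6,"hand":8},
    {"x":0,"y":0,"z":0,"ax":0,"ay":0,"az":1.15,"hand":8},
  ],
)

```text
clock: 12.5
eef_pos: [670.8, -50.1, 146.3]
tcp_rot: [3.141, 0.001, 3.125]
contact_force: [3.2, 0.8, 7.4]
opening: 0.154
grasp_force: 42.3
```

```bash
python3 s.py
```

```text
yaw [3.141e+00 1.000e-03 3.125e+00] T [ 0.132 -0.45   0.084] j6 -1.632 tau6 -0.814 F [3.2 0.8 7.4] p [670.8 -50.1 146.3] op 0.154
```

Request:
drive_tool(
  plan=[
    {"x":0,"y":0,"z":0,"ax":0,"ay":0,"az":0.6,"hand":8},
    {"x":0,"y":0,"z":0,"ax":0,"ay":0,"az":1.15,"hand":8},
  ],
)

```text
clock: 12.7
eef_pos: [670.7, -50.1, 146.2]
tcp_rot: [3.141, 0.001, 3.005]
contact_force: [2.5, 1.1, 5.1]
opening: 0.158
grasp_force: 42.2
```

```bash
python3 s.py
```

```text
yaw [3.141e+00 1.000e-03 3.005e+00] T [ 0.225 -0.507  0.311] j6 -1.512 tau6 -0.604 F [2.5 1.1 5.1] p [670.7 -50.1 146.2] op 0.158
```

Torque has jumped to 0.31, so the foot is probably tight. I'll confirm with a small step.

Request:
drive_tool(
  plan=[
    {"x":0,"y":0,"z":0,"ax":0,"ay":0,"az":0.3,"hand":8},
  ],
)

```text
clock: 12.8
eef_pos: [670.7, -50.1, 146.3]
tcp_rot: [3.141, 0.001, 2.974]
contact_force: [3.6, -0.2, 4.5]
opening: 0.153
grasp_force: 42.3
```

```bash
python3 s.py
```

```text
yaw [3.141e+00 1.000e-03 2.974e+00] T [ 0.205 -0.477  0.339] j6 -1.481 tau6 0.155 F [ 3.6 -0.2  4.5] p [670.7 -50.1 146.3] op 0.153
```

Request:
drive_tool(
  plan=[
    {"x":0,"y":0,"z":0,"ax":0,"ay":0,"az":0.3,"hand":8},
  ],
)

```text
clock: 12.9
eef_pos: [670.7, -50.1, 146.2]
tcp_rot: [3.141, 0.001, 2.944]
contact_force: [2.2, 1.5, 4.6]
opening: 0.156
grasp_force: 42.5
```

```bash
python3 s.py
```

```text
yaw [3.141e+00 1.000e-03 2.944e+00] T [ 0.141 -0.482  0.443] j6 -1.45 tau6 -0.078 F [2.2 1.5 4.6] p [670.7 -50.1 146.2] op 0.156
```

Request:
drive_tool(
  plan=[
    {"x":0,"y":0,"z":0,"ax":0,"ay":0,"az":0.5,"hand":8},
    {"x":0,"y":0,"z":0,"ax":0,"ay":0,"az":1.0,"hand":8},
  ],
)

```text
clock: 13.1
eef_pos: [670.7, -50.2, 146.2]
tcp_rot: [3.141, 0.001, 2.839]
contact_force: [3.1, 0.7, 5.1]
opening: 0.154
grasp_force: 44.5
```

```bash
python3 s.py
```

```text
yaw [3.141e+00 1.000e-03 2.839e+00] T [ 0.085 -0.432  0.7  ] j6 -1.345 tau6 -0.192 F [3.1 0.7 5.1] p [670.7 -50.2 146.2] op 0.154
```

Request:
drive_tool(
  plan=[
    {"x":0,"y":0,"z":0,"ax":0,"ay":0,"az":0.5,"hand":8},
    {"x":0,"y":0,"z":0,"ax":0,"ay":0,"az":1.0,"hand":8},
  ],
)

```text
clock: 13.3
eef_pos: [670.8, -50.0, 146.3]
tcp_rot: [3.141, 0.001, 2.734]
contact_force: [2.9, 0.8, 6.4]
opening: 0.154
grasp_force: 42.5
```

```bash
python3 s.py
```

```text
yaw [3.141e+00 1.000e-03 2.734e+00] T [ 0.004 -0.372 -0.036] j6 -1.24 tau6 -0.956 F [2.9 0.8 6.4] p [670.8 -50.  146.3] op 0.154
```

Request:
drive_tool(
  plan=[
    {"x":0,"y":0,"z":0,"ax":0,"ay":0,"az":0,"hand":8},
  ],
)

```text
clock: 13.4
eef_pos: [670.8, -50.0, 146.4]
tcp_rot: [3.141, 0.001, 2.733]
contact_force: [2.1, 0.6, 5.4]
opening: 0.158
grasp_force: 42.4
```

```bash
python3 s.py
```

```text
yaw [3.141e+00 1.000e-03 2.733e+00] T [ 0.184 -0.418 -0.023] j6 -1.24 tau6 0.589 F [2.1 0.6 5.4] p [670.8 -50.  146.4] op 0.158
```

Request:
drive_tool(
  plan=[
    {"x":0,"y":0,"z":0,"ax":0,"ay":0,"az":0.4,"hand":8},
    {"x":0,"y":0,"z":0,"ax":0,"ay":0,"az":0.8,"hand":8},
  ],
)

```text
clock: 13.6
eef_pos: [670.9, -50.0, 146.3]
tcp_rot: [3.141, 0.001, 2.65]
contact_force: [3.2, 1.5, 4.8]
opening: 0.154
grasp_force: 42.4
```

```bash
python3 s.py
```

```text
yaw [3.141e+00 1.000e-03 2.650e+00] T [ 0.202 -0.456  0.046] j6 -1.156 tau6 -0.737 F [3.2 1.5 4.8] p [670.9 -50.  146.3] op 0.154
```

The torque climbed and then dropped to about 0 at roughly 0.26 rad past onset, so that was the first click. I'll ease on slightly to its rest position, then let go.

Request:
drive_tool(
  plan=[
    {"x":0,"y":0,"z":0,"ax":0,"ay":0,"az":0.3,"hand":8},
    {"x":0,"y":0,"z":0,"ax":0,"ay":0,"az":0.6,"hand":8},
    {"x":0,"y":0,"z":0,"ax":0,"ay":0,"az":0.6,"hand":8},
  ],
)

```text
clock: 13.9
eef_pos: [670.8, -50.0, 146.3]
tcp_rot: [3.141, 0.001, 2.587]
contact_force: [3.8, 1.5, 6.1]
opening: 0.154
grasp_force: 42.4
```

```bash
python3 s.py
```

```text
yaw [3.141e+00 1.000e-03 2.587e+00] T [ 0.246 -0.4   -0.031] j6 -1.094 tau6 0.372 F [3.8 1.5 6.1] p [670.8 -50.  146.3] op 0.154
```

Request:
drive_tool(
  plan=[
    {"x":0,"y":0,"z":0,"ax":0,"ay":0,"az":0,"hand":20},
    {"x":0,"y":0,"z":0,"ax":0,"ay":0,"az":0,"hand":40},
    {"x":0,"y":0,"z":0,"ax":0,"ay":0,"az":0,"hand":60},
    {"x":0,"y":0,"z":0,"ax":0,"ay":0,"az":0,"hand":60},
    {"x":0,"y":0,"z":0,"ax":0,"ay":0,"az":0,"hand":60},
    {"x":0,"y":0,"z":-0.5,"ax":0,"ay":0,"az":0,"hand":60},
    {"x":0,"y":0,"z":-1,"ax":0,"ay":0,"az":0,"hand":60},
    {"x":0,"y":0,"z":-2,"ax":0,"ay":0,"az":0,"hand":60},
  ],
)

```text
clock: 14.7
eef_pos: [668.1, -50.3, 243.2]
tcp_rot: [-3.138, -0.006, 2.585]
contact_force: [1.2, 0.6, 0.3]
opening: 0.703
grasp_force: 0.0
```

Run:
```python
from h import *
go([500,-49.5,250])
```

```text
pos [668.1 -50.3 243.2] rot [-3.138 -0.006  2.585] j [-0.08  0.42  1.51 -0.    1.22 -1.09] F [1.2 0.6 0.3] T [ 0.05 -0.05 -0.02] op 0.703 t 14.7
shift/50 [ 2.86 -1.76 -0.11]
```

Back away and look at the result.

Request:
drive_tool(
  plan=[
    {"x":1,"y":-0.6,"z":-0.2,"ax":0,"ay":0,"az":0,"hand":60},
    {"x":2,"y":-1.2,"z":-0.2,"ax":0,"ay":0,"az":0,"hand":60},
    {"x":3,"y":-1.8,"z":-0.2,"ax":0,"ay":0,"az":0,"hand":60},
    {"x":4,"y":-2.4,"z":-0.2,"ax":0,"ay":0,"az":0,"hand":60},
    {"x":4,"y":-2.4,"z":-0.2,"ax":0,"ay":0,"az":0,"hand":60},
    {"x":4,"y":-2.4,"z":-0.2,"ax":0,"ay":0,"az":0,"hand":60},
    {"x":4,"y":-2.4,"z":-0.2,"ax":0,"ay":0,"az":0,"hand":60},
  ],
)

```text
clock: 15.4
eef_pos: [437.4, -46.7, 256.4]
tcp_rot: [3.141, 0.002, 2.585]
contact_force: [0.8, -0.4, 0.3]
opening: 0.704
grasp_force: 0.0
```

Run:
```python
from h import *
fs=[]
for n,(v,u) in (("top",(130,260)),("scene",(220,210))):
    f=imaging.grab_frame(n); fs.append(cv2.convertScaleAbs(cv2.resize(f[v:v+160,u:u+160],(400,400),interpolation=cv2.INTER_CUBIC),alpha=1.6))
    if n=="top":
        w,h=331,179; fs.append(cv2.convertScaleAbs(cv2.resize(f[h-22:h+22,w-22:w+22],(390,400),interpolation=cv2.INTER_CUBIC),alpha=1.8,beta=15)); fs=fs[1:]
cv2.imwrite("pics/s4.png",np.hstack(fs)[:,:,::-1])
```

```text
(no output)
```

View pics/s4.png

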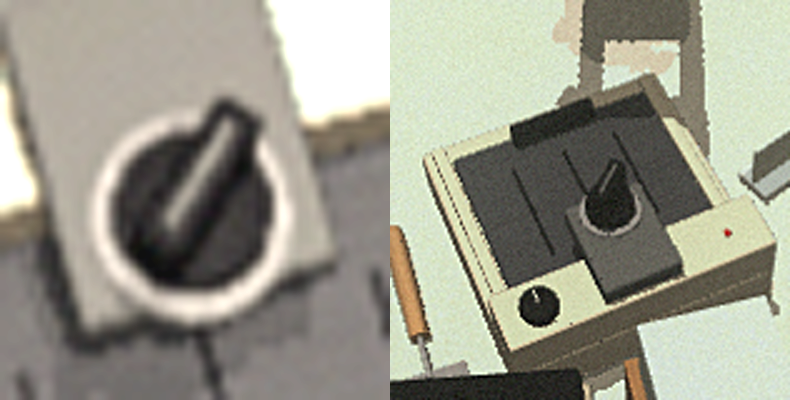

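The knob bar now lies at about -35°, along the stripe (165,225)–(240,115). That matches the gripper's release angle to within 3°, and the plate is still flush with the stop. Handing in.

```bash
python3 -c "
from rig import r; print(r.sign_off())"
```

```text
the job is handed in; nothing more can be done
None
```

The plate is home against its stop, the clamp is tightened to its first click and released, and the job was handed in at about 15.5 s of the 72 s allowed; the click was judged from the torque rising, then dropping.

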